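Load seed cartridges into a spring magazine

TASK

Load the two white-and-green seed cartridges, one at a time, lying flat, into the spring magazine: push each down past the red lips until they snap over it. Then push the loaded stack gently on down until you feel it stand solid on its stop, keep it there for about half a second with about 15 N (never over 25 N), and let it spring back up under the lips. Leave the orange cartridge and everything else where it is.

Things in the scene. Friction and masses are not known exactly. Their poses are not given: they have to be found in the camera images.
- cartridge_a: full seed cartridge: rigid white plastic block with a leaf-green panel on top, 64 mm long (its x), 36 mm wide (its y), 16 mm thick, about 45 g; origin at the centre of its underside, z up. Lies flat on the green mat, the same either way round.
- cartridge_b: second full seed cartridge, just like the first: white with a leaf-green panel on top, 64 mm long (its x), 36 mm wide (its y), 16 mm thick, about 45 g; origin at the centre of its underside, z up. Lies flat on the green mat, the same either way round.
- spent: spent cartridge to be left alone: orange with a black panel, same size, on the same mat
- magazine: upright aluminium spring magazine fixed on the grey base plate; origin at the centre of its underside, 12 mm above the table; x along the bore, y across it, z up. Two U-shaped end channels (4 mm walls, 76 mm high, blue flared mouth to 86 mm) form a bore 68 mm (x) by 39 mm (y). Each long side (+y, -y) has an open slot 42 mm wide, top to bottom, for the fingers that hold a cartridge across its width
- lip_centre (a point): centre of the bore, 62 mm above the magazine's origin, level with the flat undersides of the two red spring lips, one in each end wall, 22 mm wide, reaching 6 mm into the bore, their tops sloped from 75 down to 64.5 mm. A cartridge pushed down with up to about 15 N (follower included) parts them; they snap out over it when its top is below 62 mm. Jamming the magazine with 60 N breaks it
- follower (a joint): depth in m of the yellow spring follower in the bore: 0 when empty (top 60.5 mm above the magazine's origin), about 0.0145 with one cartridge loaded, 0.0305 with two. It pushes up with 3 N at 0, 6 N at 0.034. Released cartridges rise till the top one bears on the lips: undersides at 46 mm (a single one or the upper of two) and 30 mm (the lower)
- base: grey base plate of the magazine, 160 x 90 x 12 mm, origin at the centre of its underside, axes as the magazine's. Carries a stop screw under the follower, its height set anew every time and not measured: with two cartridges loaded the stack goes 2 to 14 mm below its resting height, then meets the screw's hard rubber tip (8 N per mm): a sudden stiff stop. The screw bears 25 N at most
- seedling_pot: terracotta pot with a seedling, 80 mm across, 75 mm high; origin under its centre; leave alone
- spray_bottle: clear bottle with a blue cap, 64 mm across, 170 mm high; leave alone
- seed_jar: amber jar with a yellow lid, 60 mm across, 75 mm high; leave alone
- pot_stack: stack of black square pots, 64 mm wide and high; leave alone
- dibber: wooden dibber standing on its handle, 32 mm across, 120 mm high; leave alone
- label_box: small green box of blank white plant labels, 70 x 100 mm, 80 mm high; leave alone
There are look-alikes about, which are no part of the job. Leave any pink look-alike of the cartridge_b alone.

How it is judged:
By the outcome, as a careful person would: the job done as asked, in the order asked, and still so for the second after the job is handed in, with the robot touching nothing.
It also fails if it takes over 72 s, if anything falls off the work surface, if the arm or the gripper's body presses on something with over 40 N, if the wrist force passes 120 N, or if a joint passes its speed limit or range.

ROBOT

A 7-joint arm with a two-finger parallel gripper is mounted at the origin on the work surface. World frame = base frame: x ahead of the robot, y to its left, z up, the work surface at z = 0. Lengths are in mm, angles in degrees, forces in N, time in s.
With the tool pointing down it reaches from about 425 to 1025 mm from the base axis. Payload 9.4 kg.
Tool frame: the origin (TCP) lies between the finger pads; the fingertips stand 22 mm ahead of it and the grasp point (between the pads) lies 3 mm ahead of it; z points along the fingers, y is the direction in which the jaws open and shut (so a half turn about z gives the same grasp; the last joint's range is limited). The gripper opens to 85 mm and grips with 20 to 120 N. Pads are 22 mm wide; open, the fingers measure 114 mm over their backs; the gripper's body (76 mm by 85 mm) begins 54 mm behind the grasp point. The pads swing forward as they close: fully open they stand 13 mm farther back than shut.
Start: joints at [59.318, 34.337, -0.143, 91.639, 0.103, 54.024, -4.572], TCP at [321.074, -650.027, 253.275] pointing down, gripper open.
Joint ranges: [-147.43, 147.43], [-19.82, 112.94], [-74.19, 73.91], [6.32, 146.72], [-59.91, 239.91], [6.04, 106.73], [-150.56, 150.56]. Speed limits (degrees/s): [127.2, 127.2, 172.46, 172.46, 180, 180, 180].

INTERFACE

Orientations are given as [roll, pitch, yaw] about the fixed x, y, z axes, in that order (R = Rz(yaw) Ry(pitch) Rx(roll)).
In Python, from bench import status, get_image, r, recognise, silhouettes gives the robot as it stands.
- The arm moves only by the tool carry_out, never from a script. Its argument "targets" is one flat list of numbers, 7 for each row, row after row: the shift along the tool's x, y, z in m, then the turn, a rotation vector about the tool's x, y, z in rad, then the finger opening in m, from 0 to 0.0854. A call has exactly 10 rows; each row shifts and turns the commanded pose from where the row before left it, along the tool's axes as they then stand; what a row does not reach is not made up. A row lasts 1/12 s, in which the tool goes at most 41.7 mm and 7.16 degrees, less where a joint would pass 70% of its speed; a pose out of reach is approached as far as the arm can. A call with a gripper value outside its range is refused whole. The fingers move at their own pace and stop on an object; "newtons" is the grip in N (left out, the last holds). Time passes only in rows, so rows that do not move let the fingers close, or fill a call up. It gives the time, the measured TCP pose, the force and the opening at its end, in the units of the state.
- status.get_state(): the state, without advancing time (a new reading comes with each control period).
- get_image(name): name is "side" or "top"; returns a dict with "color" (400x640x3 uint8, blue, green, red), "z_map" (400x640 float32, mm along the optical axis (not along the pixel's ray), 0 where there is no reading), "mtx" (3x3 intrinsics, pixels), "rvec" (rotation vector, rad) and "tvec" (3), from world to camera coordinates, as OpenCV has them. Camera axes: x right, y down, z forward; pixel columns grow to the right and rows downward; lengths in mm; the calibration is good to about 2 mm. A picture is of the moment at which its call begins.
- r.hand_in(): hands the job in, once; it reports no verdict.
Trained networks look in the newest picture that a camera, given by its name, has taken for a name from the list of things; names that differ only in an ending like _2 or _b are one class to them, and where a whole thing is asked for, a point or a joint stands for the part that bears it (a point fixed in the world has none). Each returns a list of dicts, best first, with "conf" (0 to 1); they miss things now and then, are a little off and sometimes report something else, mostly with a low value. They report only what shows in the picture. A call takes as long as a camera call. They do not tell look-alikes from the thing itself.
- recognise(camera, name): "at" ([x, y, z] in mm, in world coordinates, good to about 4 mm: the middle of the surface that is visible of it).
- silhouettes(camera, name): "region" (400x640 bool, what is visible of it).
The state is a dict: "clock": time; "qpos": joint angles; "qd": joint speeds; "joint_efforts": joint torques, N m; "tool_pos": TCP position; "tcp_rot": TCP orientation; "ft_force": force on the tool from outside, world axes, zero at the start; "wrist_torque": the same for the moment, N m; "grip_width": finger opening in mm.
Only numpy, scipy, OpenCV 4.12 (cv2) and the standard library are available. Lean on these libraries where they do the work, as an engineer would, in place of code of your own. Each camera call takes 0.05 s, during which the arm holds its last target.

## Working session

There is one attempt and no reset: what is moved stays moved. The work goes in short steps, Python scripts to look and compute and a tool call to move; the robot and the scene stay as the last step left them, time stands still between calls to the robot, and variables do not carry over. Pictures are saved under pics/ and viewed, and the job is handed in when it is done.

Besides the shell and the picture viewer there is one more tool, called after ">>>" by a JSON object that holds its "api" and its "payload", one argument or row to a line. carry_out: Moves the arm, as the interface text tells. Its arguments: {"type":"object","properties":{"targets":{"type":"array","items":{"type":"number"}},"newtons":{"type":"number"}},"required":["targets"]}

```bash
ls; mkdir -p pics; cat > h.py <<'E'
import numpy as np, cv2
from bench import status, get_image, r, recognise, silhouettes
from scipy.spatial.transform import Rotation as R
def cloud(im):
    z=im["z_map"].astype(float);K=np.array(im["mtx"]);Rm=cv2.Rodrigues(np.array(im["rvec"],float))[0];t=np.array(im["tvec"],float).ravel()
    v,u=np.mgrid[0:z.shape[0],0:z.shape[1]]
    P=np.stack([(u-K[0,2])/K[0,0]*z,(v-K[1,2])/K[1,1]*z,z],-1)-t
    W=P@Rm
    W[z==0]=np.nan
    return W
def proj(im,p):
    return cv2.projectPoints(np.array(p,float).reshape(-1,1,3),np.array(im["rvec"],float),np.array(im["tvec"],float),np.array(im["mtx"]),None)[0].reshape(-1,2)
E
python3 - <<'E'
from h import *
print(status.get_state())
for c in("top","side"):
    im=get_image(c); cv2.imwrite(f"pics/{c}0.png",im["color"])
    for n in ("cartridge_a","spent","magazine","follower","base"):
        for d in recognise(c,n): 
            print(c,n,round(d["conf"],2),np.round(d["at"],1),proj(im,d["at"]).round(0))
E
```

```text
pics
{'clock': 0.0, 'qpos': array([59.31766925, 34.38365388, -0.14507258, 91.68099478,  0.10234099,
       54.02555668, -4.57130044]), 'qd': array([ 0.0043448 ,  0.04734436,  0.02915037, -0.03365991, -0.05657506,
        0.05544207, -0.01053686]), 'joint_efforts': array([ 7.49644405e-04, -7.76446724e+01,  1.56483784e+00, -2.58008552e+01,
        1.23371487e-02,  9.10479779e-03, -5.63573465e-06]), 'tool_pos': array([ 320.87333436, -649.62791436,  252.42758666]), 'tcp_rot': array([-1.79910273e+02,  7.97734656e-03,  2.62910085e+01]), 'ft_force': array([-0.03077822, -1.09612   ,  0.19217036]), 'wrist_torque': array([-0.02482874, -0.02066667,  0.00109102]), 'grip_width': 85.71978245947129}
top cartridge_a 0.83 [ 300.3 -195.    19.5] [[391. 276.]]
top cartridge_a 0.82 [ 314.1 -338.7   18.2] [[443. 272.]]
top cartridge_a 0.73 [ 593.4 -146.9   21.2] [[374. 171.]]
top cartridge_a 0.59 [ 463.3 -215.1   19.1] [[398. 217.]]
top spent 0.58 [462.4 -66.   19.8] [[345. 217.]]
top follower 0.81 [484.1 143.   74.3] [[268. 206.]]
top base 0.64 [470.8 133.3  14.1] [[274. 212.]]
side cartridge_a 0.65 [ 306.7 -191.7   14.6] [[294. 170.]]
side cartridge_a 0.64 [ 468.2 -205.5   19.9] [[264. 188.]]
side cartridge_a 0.56 [ 318.  -335.1   13.6] [[261. 162.]]
side spent 0.58 [466.7 -63.1  21.2] [[301. 200.]]
side magazine 0.64 [495.4 153.   75. ] [[360. 210.]]
side follower 0.29 [465.4 -60.9  24.5] [[302. 199.]]
side follower 0.18 [691.3 420.   95. ] [[440. 288.]]
side base 0.73 [522.9 163.8  10.9] [[358. 235.]]
```

View pics/top0.png

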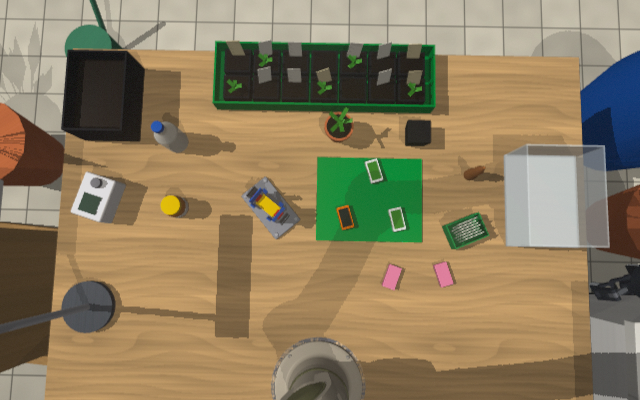

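View pics/side0.png

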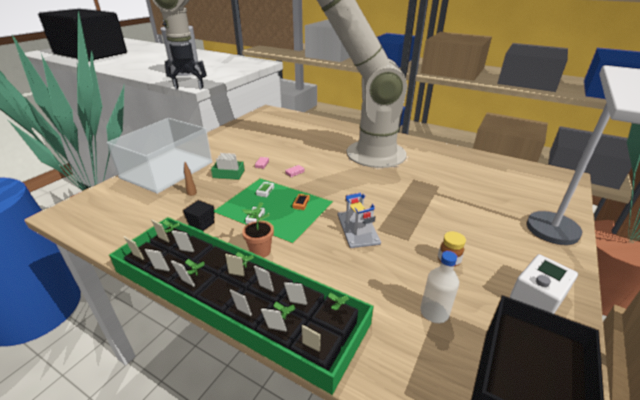

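```bash
python3 - <<'E'
from h import *
im=get_image("top");c=im["color"]
a=cv2.resize(c[140:300,250:470],None,fx=3.6,fy=3.6,interpolation=cv2.INTER_CUBIC)
cv2.imwrite("pics/top_crop.png",a)
E
```

```text
(no output)
```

View pics/top_crop.png

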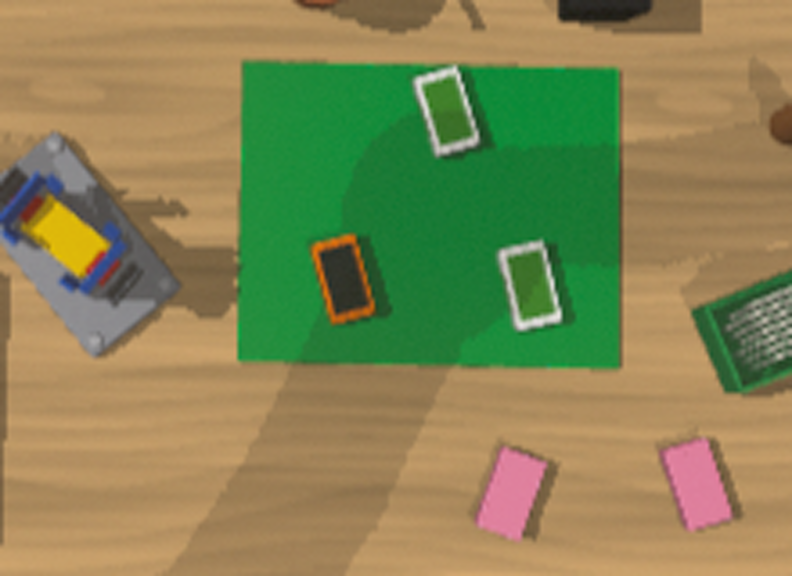

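The candidates in the top image are:
- White with green panel at (374,171) and (397,218): these match cartridges a and b.
- Orange/black at (345,217): the spent cartridge.
- Plain pink at (392,277) and (443,274): look-alikes off the mat, to be left alone.

The enlarged crop confirms this. Next I measure poses.

```bash
python3 - <<'E'
from h import *
im=get_image("top");W=cloud(im);c=im["color"]
print("cam pos",-cv2.Rodrigues(np.array(im["rvec"],float))[0].T@np.array(im["tvec"]).ravel(), im["mtx"])
hsv=cv2.cvtColor(c,cv2.COLOR_BGR2HSV)
Wm=W[150:245,315:425];print("mat z",np.nanmedian(W[160:165,320:340,2]), "table z",np.nanmedian(W[250:260,330:360,2]))
K=np.array(im["mtx"]);Rm=cv2.Rodrigues(np.array(im["rvec"],float))[0];t=np.array(im["tvec"],float).ravel()
def onplane(uv,z):
    uv=np.array(uv,float).reshape(-1,2); d=np.c_[(uv-K[[0,1],[2,2]])/K[[0,1],[0,1]],np.ones(len(uv))]@Rm
    o=-Rm.T@t; s=(z-o[2])/d[:,2]; return o+d*s[:,None]
for n in ("cartridge_a","spent","base","magazine","follower"):
  for d in silhouettes("top",n):
    m=d["region"].astype(np.uint8)
    if m.sum()<30: continue
    ys,xs=np.nonzero(m); zz=W[m>0][:,2]; z=np.nanmedian(zz)
    P=onplane(np.c_[xs,ys],z)[:,:2].astype(np.float32)
    rect=cv2.minAreaRect(P)
    print(n,round(d["conf"],2),(xs.mean().round(1),ys.mean().round(1)),"z",z.round(1),"mean",P.mean(0).round(1),"rect",np.round(rect[0],1),np.round(rect[1],1),round(rect[2],1), m.sum())
E
```

```text
cam pos [ 376.26534512    5.89673648 1244.5529627 ] [[438.77662035   0.         316.36467951]
 [  0.         438.77662035 201.9736531 ]
 [  0.           0.           1.        ]]
mat z 2.7285482897954987 table z -0.007433638059683324
cartridge_a 0.77 (np.float64(396.3), np.float64(218.2)) z 18.7 mean [ 461.  -210.3] rect [ 460.9 -210.1] [66.2 40.6] 13.0 338
cartridge_a 0.74 (np.float64(442.9), np.float64(273.7)) z 16.4 mean [ 309.9 -339.4] rect [ 310.4 -339.4] [64.4 38. ] 19.5 321
cartridge_a 0.73 (np.float64(391.3), np.float64(276.1)) z 16.4 mean [ 300.6 -197.1] rect [ 300.9 -196.5] [38.2 63.3] 68.2 305
cartridge_a 0.52 (np.float64(373.8), np.float64(169.9)) z 19.5 mean [ 596.5 -146.4] rect [ 595.9 -146. ] [62.3 37.3] 15.0 276
spent 0.67 (np.float64(345.2), np.float64(216.4)) z 19.0 mean [463.2 -67.5] rect [463.4 -67.5] [64.6 38.5] 16.6 308
base 0.39 (np.float64(267.9), np.float64(204.1)) z 72.1 mean [488.5 143.7] rect [488.3 144.1] [57.5 36. ] 46.5 280
magazine 0.7 (np.float64(266.1), np.float64(203.5)) z 74.2 mean [490.1 148.4] rect [487.4 145.7] [124.9  55.4] 50.3 671
```

```bash
python3 - <<'E'
from h import *
ims=[get_image("top")["color"].astype(np.float32) for _ in range(4)]
c=np.mean(ims,0); np.save("topavg.npy",c)
cv2.imwrite("pics/mag.png",cv2.resize(c[172:244,235:305],None,fx=8,fy=8,interpolation=cv2.INTER_CUBIC).clip(0,255).astype(np.uint8))
a=c[152:187,360:390];b=c[200:235,383:413]
cv2.imwrite("pics/carts.png",cv2.resize(np.hstack([a,b]),None,fx=12,fy=12,interpolation=cv2.INTER_CUBIC).clip(0,255).astype(np.uint8))
s=get_image("side");cv2.imwrite("pics/magside.png",cv2.resize(s["color"][180:255,320:400],None,fx=8,fy=8,interpolation=cv2.INTER_CUBIC))
print(s["mtx"],-cv2.Rodrigues(np.array(s["rvec"],float))[0].T@np.array(s["tvec"]).ravel())
E
```

```text
[[361.88247177   0.         320.66074932]
 [  0.         361.88247177 200.76778471]
 [  0.           0.           1.        ]] [1263.85795735  461.04056284  661.60022452]
```

View pics/mag.png

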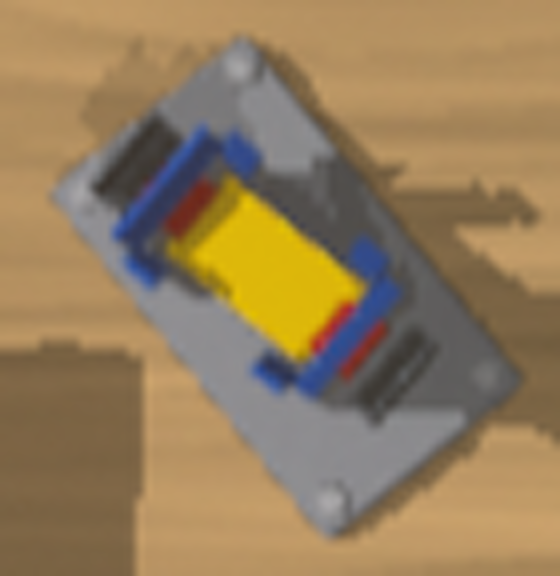

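View pics/carts.png

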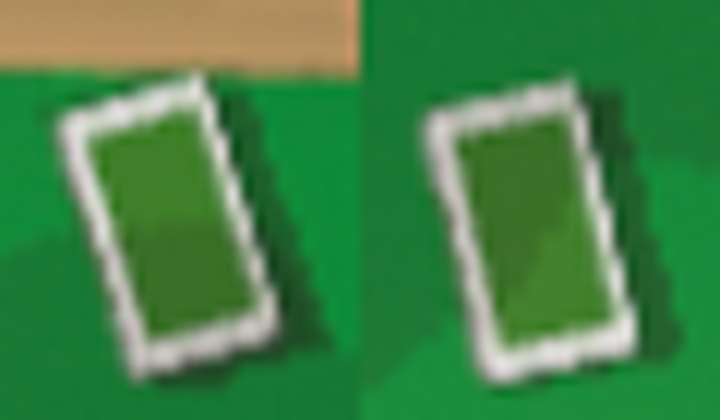

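View pics/magside.png

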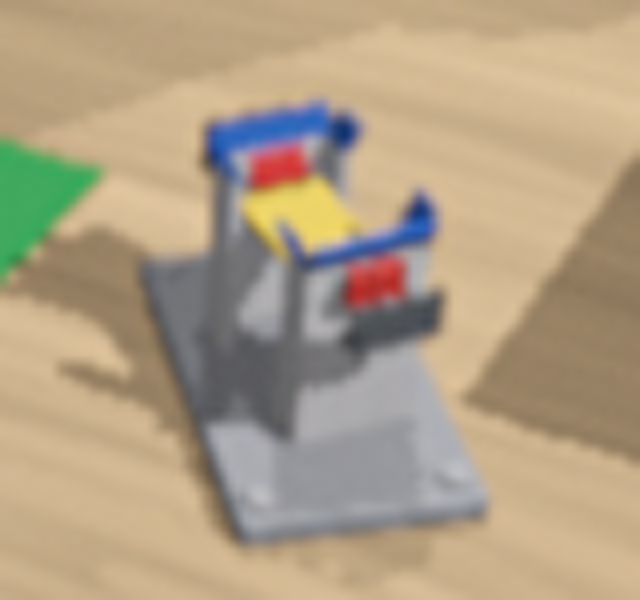

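```bash
cat >> h.py <<'E'
def onplane(im,uv,z):
    K=np.array(im["mtx"]);Rm=cv2.Rodrigues(np.array(im["rvec"],float))[0];t=np.array(im["tvec"],float).ravel()
    uv=np.array(uv,float).reshape(-1,2); d=np.c_[(uv-K[[0,1],[2,2]])/K[[0,1],[0,1]],np.ones(len(uv))]@Rm
    o=-Rm.T@t; s=(np.reshape(z,-1)-o[2])/d[:,2]; return o+d*s[:,None]
E
python3 - <<'E'
from h import *
im=get_image("top");c=np.load("topavg.npy")
px=lambda p,o,s=8:np.array(o)+(np.array(p,float)+.5)/s-.5
b=onplane(im,px([(243,38),(522,376),(332,535),(55,193)],(235,172)),12)[:,:2]
print("base",b.round(1),b.mean(0).round(1),"sides",[np.linalg.norm(b[i]-b[i-1]).round(1) for i in range(4)])
e=(b[0]+b[3]-b[1]-b[2]); print("yaw",np.degrees(np.arctan2(e[1],e[0])))
e=(b[2]+b[3]-b[1]-b[0]); print("yaw y",np.degrees(np.arctan2(e[1],e[0])))
m=onplane(im,px([(205,125),(400,290),(305,395),(120,235)],(235,172)),98)[:,:2]
print("mouth",m.round(1),m.mean(0).round(1),[np.linalg.norm(m[i]-m[i-1]).round(1) for i in range(4)])
e=(m[0]+m[3]-m[1]-m[2]); print("yaw",np.degrees(np.arctan2(e[1],e[0])))
s=get_image("side")
bs=px([(140,262),(490,500),(240,532)],(320,180))
q=onplane(s,bs,12)[:,:2];print("side base corners",q.round(1), "ctr",((q[0]+q[1])/2).round(1), np.linalg.norm(q[1]-q[2]),np.linalg.norm(q[0]-q[2]))
# depth top of mouth
W=cloud(im);Z=W[172:244,235:305]
# magazine top points
k=Z[...,2]>88; print("mouth pts",k.sum(),cv2.minAreaRect(Z[k][:,:2].astype(np.float32)),np.nanpercentile(Z[k][:,2],[5,50,95]))
hsv=cv2.cvtColor(c[172:244,235:305].clip(0,255).astype(np.uint8),cv2.COLOR_BGR2HSV)
y=(abs(hsv[...,0].astype(int)-25)<6)&(hsv[...,1]>190); print("yellow",y.sum(),Z[y].mean(0),cv2.minAreaRect(Z[y][:,:2].astype(np.float32)))
# cartridges
for n,(x0,x1,y0,y1) in dict(far=(360,390,152,187),near=(383,413,200,235)).items():
    p=c[y0:y1,x0:x1].clip(0,255).astype(np.uint8)
    p=cv2.resize(p,None,fx=8,fy=8,interpolation=cv2.INTER_CUBIC)
    h=cv2.cvtColor(p,cv2.COLOR_BGR2HSV)
    rim=((h[...,1]<100)&(h[...,2]>110)).astype(np.uint8)
    cs,hi=cv2.findContours(rim,cv2.RETR_CCOMP,cv2.CHAIN_APPROX_NONE)
    for k,cc in enumerate(cs):
        if cv2.contourArea(cc)<2000: continue
        P=onplane(im,px(cc.reshape(-1,2),(x0,y0)),19)[:,:2].astype(np.float32)
        M=cv2.moments(P.reshape(-1,1,2))
        print(n,"hole" if hi[0,k,3]>=0 else "outer",np.round([M['m10']/M['m00'],M['m01']/M['m00']],1),[np.round(v,1) for v in cv2.minAreaRect(P)])
for n,(u,v) in dict(a=(374,171),b=(397,218)).items(): print(n,np.nanmedian(W[v-4:v+5,u-3:u+4].reshape(-1,3),0))
E
```

```text
base [[573.5 161.6]
 [455.2  59.7]
 [398.2 124.9]
 [516.8 226.4]] [485.9 143.2] sides [np.float64(86.1), np.float64(156.2), np.float64(86.6), np.float64(156.2)]
yaw 40.640874953686776
yaw y 131.1640281185212
mouth [[530.5 162.4]
 [477.1  96.6]
 [442.1 126.8]
 [493.5 189.2]] [485.8 143.7] [np.float64(45.6), np.float64(84.7), np.float64(46.2), np.float64(80.9)]
yaw 50.717619206856085
side base corners [[457.6  62.3]
 [520.7 230.7]
 [578.7 163.7]] ctr [489.2 146.5] 88.61119254448887 157.94878770129247
mouth pts 198 ((491.48712158203125, 150.56039428710938), (104.8386459350586, 57.63766098022461), 50.83150863647461) [ 88.757948    95.56703095 100.20861341]
yellow 251 [nan nan nan] ((485.59674072265625, 144.18089294433594), (56.5057487487793, 33.50652313232422), 50.271785736083984)
far outer [ 595.7 -145.7] [array([ 596.2, -145.5]), array([69.8, 40.4]), np.float64(17.1)]
far hole [ 595.6 -146.6] [array([ 595.7, -146.6]), array([50.2, 26.7]), np.float64(17.7)]
near outer [ 458.9 -211.3] [array([ 459. , -211.4]), array([67.2, 40.5]), np.float64(13.6)]
near hole [ 459.5 -212.1] [array([ 459.6, -212.1]), array([49.9, 26.6]), np.float64(13.4)]
a [ 593.2618294  -147.06273314   19.40098033]
b [ 461.51352694 -212.21034974   18.78560331]
```

```bash
cat > ov.py <<'E'
from h import *
def model(cx,cy,yaw):
    Rz=R.from_euler('z',yaw,degrees=True).as_matrix()
    L=[]
    def box(hx,hy,z):
        q=np.array([[hx,hy],[-hx,hy],[-hx,-hy],[hx,-hy],[hx,hy]])
        return np.c_[q,np.full(5,z)]@Rz.T+[cx,cy,0]
    return [box(34,19.5,98),box(38,23.5,88),box(38,23.5,12),box(32,18,72.5)], box
def draw(cam,org,size,s,lines,fn):
    im=get_image(cam);x,y=org
    c=cv2.resize(im["color"][y:y+size[1],x:x+size[0]],None,fx=s,fy=s,interpolation=cv2.INTER_CUBIC)
    for k,l in enumerate(lines):
        p=(proj(im,l)-[x,y]+.5)*s
        cv2.polylines(c,[np.round(p).astype(int)],False,[(0,255,0),(255,0,255),(255,255,0),(0,0,255)][k%4],1)
    cv2.imwrite(fn,c)
E
python3 - <<'E'
from ov import *
L,b=model(485.8,143.7,50.5)
draw("top",(235,172),(70,72),8,L,"pics/o1.png");draw("side",(320,180),(80,75),8,L,"pics/o2.png")
E
```

```text
(no output)
```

View pics/o1.png

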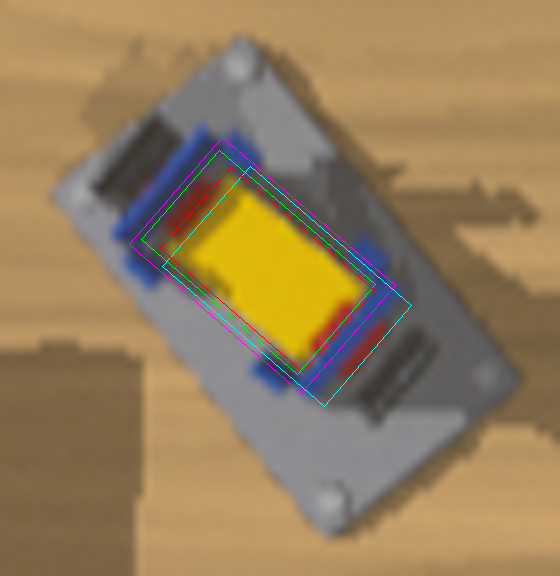

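View pics/o2.png

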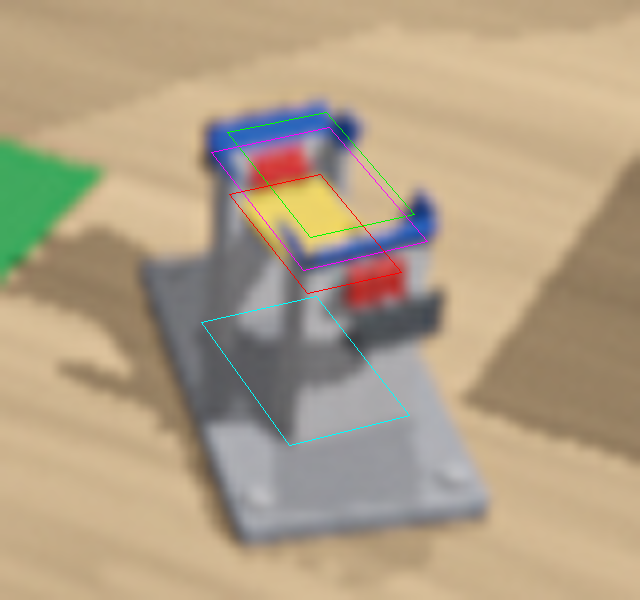

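```bash
python3 - <<'E'
from h import *
c=np.load("topavg.npy")[172:244,235:305].clip(0,255).astype(np.uint8); im=get_image("top")
big=cv2.resize(c,None,fx=8,fy=8,interpolation=cv2.INTER_CUBIC);h=cv2.cvtColor(big,cv2.COLOR_BGR2HSV).astype(int)
ye=((abs(h[...,0]-25)<8)&(h[...,1]>200)&(h[...,2]>110)).astype(np.uint8)
bl=((abs(h[...,0]-112)<12)&(h[...,1]>110)).astype(np.uint8)
px=lambda p:np.array((235,172))+(np.array(p,float)+.5)/8-.5
for nm,m,z in(("yellow",ye,72.5),("blue",bl,97)):
    v,u=np.nonzero(m)
    P=onplane(im,px(np.c_[u,v]),z)[:,:2]
    for yaw in (49,50,51):
        a=np.radians(yaw);B=P@np.array([[np.cos(a),-np.sin(a)],[np.sin(a),np.cos(a)]])  # cols: along x', y'
        # edges: for bins along x', the extents in y'
        mid=np.median(B,0); out=[]
        if nm=="yellow":
            xs=np.arange(mid[0]-20,mid[0]+20,2)
            lo=[];hi=[]
            for x in xs:
                k=abs(B[:,0]-x)<1; lo.append(B[k,1].min());hi.append(B[k,1].max())
            print(nm,yaw,"edge angle",np.degrees(np.arctan(np.polyfit(xs,lo,1)[0])).round(2),np.degrees(np.arctan(np.polyfit(xs,hi,1)[0])).round(2),"mid y",((np.median(lo)+np.median(hi))/2).round(2),"w",np.median(hi)-np.median(lo))
        else:
            ys=np.arange(mid[1]-16,mid[1]+16,2);lo=[];hi=[]
            for y in ys:
                k=abs(B[:,1]-y)<1; lo.append(B[k,0].min());hi.append(B[k,0].max())
            print(nm,yaw,"edge angle",-np.degrees(np.arctan(np.polyfit(ys,lo,1)[0])).round(2),-np.degrees(np.arctan(np.polyfit(ys,hi,1)[0])).round(2),"mid x",((np.median(lo)+np.median(hi))/2).round(2),"len",np.median(hi)-np.median(lo), "ext y",B[:,1].min(),B[:,1].max())
    
a=np.radians(50);print("guess 485.8,143.7 in frame50:",485.8*np.cos(a)+143.7*np.sin(a),-485.8*np.sin(a)+143.7*np.cos(a))
E
```

```text
yellow 49 edge angle 2.95 2.12 mid y -272.18 w 31.589052961087873
yellow 50 edge angle 1.99 1.13 mid y -279.6 w 31.695809805367503
yellow 51 edge angle 1.07 -0.01 mid y -286.87 w 31.730236353253986
blue 49 edge angle 1.08 4.01 mid x 428.31 len 86.06363416643029 ext y -301.76798718484537 -242.01566295215275
blue 50 edge angle -0.14 3.05 mid x 423.39 len 85.94710285178326 ext y -308.7666262482739 -249.8643045722399
blue 51 edge angle -1.63 2.19 mid x 418.33 len 85.63492412800929 ext y -315.6712120062578 -257.6061188000621
guess 485.8,143.7 in frame50: 422.34680726191795 -279.7758109552438
```

>>> {"api": "carry_out", "payload": {
  "targets": [0.012,-0.0125,0,0,0,0,0.0854,0.024,-0.025,0,0,0,0,0.0854,0.025,-0.026,0,0,0,0,0.0854,0.025,-0.026,0,0,0,0,0.0854,0.025,-0.026,0,0,0,0,0.0854,0.025,-0.026,0,0,0,0,0.0854,0.025,-0.026,0,0,0,0,0.0854,0.025,-0.026,0,0,0,0,0.0854,0.025,-0.026,0,0,0,0,0.0854,0.025,-0.026,0,0,0,0,0.0854],
  "newtons": 60
}}

```text
clock: 2.28
tool_pos: [424.2, -323.8, 253.5]
tcp_rot: [180.0, -0.0, 26.3]
ft_force: [1.3, -0.0, -0.6]
grip_width: 85.6
```

>>> {"api": "carry_out", "payload": {
  "targets": [0.0205,-0.0215,0.02,0,0,0,0.0854,0.0205,-0.0215,0.02,0,0,0,0.0854,0.0205,-0.0215,0.02,0,0,0,0.0854,0.0205,-0.0215,0.02,0,0,0,0.0854,0,0,0.02,0,0,0.112,0.0854,0,0,0.02,0,0,0.112,0.0854,0,0,0.02,0,0,0,0.0854,0,0,0.02,0,0,0,0.0854,0,0,0,0,0,0,0.0854,0,0,0,0,0,0,0.0854]
}}

```text
clock: 3.12
tool_pos: [459.0, -211.8, 92.8]
tcp_rot: [-179.9, 0.1, 13.5]
ft_force: [-0.5, -0.4, 0.9]
grip_width: 85.2
```

```bash
python3 - <<'E'
from h import *
s=status.get_state();print(s["tool_pos"],s["tcp_rot"],s["ft_force"],s["qpos"].round(1))
im=get_image("top");a=cv2.resize(im["color"][180:260,350:450],None,fx=7,fy=7,interpolation=cv2.INTER_CUBIC);cv2.imwrite("pics/t1.png",a)
im=get_image("side");a=cv2.resize(im["color"][130:230,210:330],None,fx=6,fy=6,interpolation=cv2.INTER_CUBIC);cv2.imwrite("pics/s1.png",a)
E
```

```text
[ 459.04421578 -211.81698883   92.83813299] [-1.79939690e+02  9.74630158e-02  1.34639343e+01] [-0.47758084 -0.387928    0.93777859] [ 17.6  34.4   1.  127.5  -1.9  18.2 -56.3]
```

View pics/t1.png

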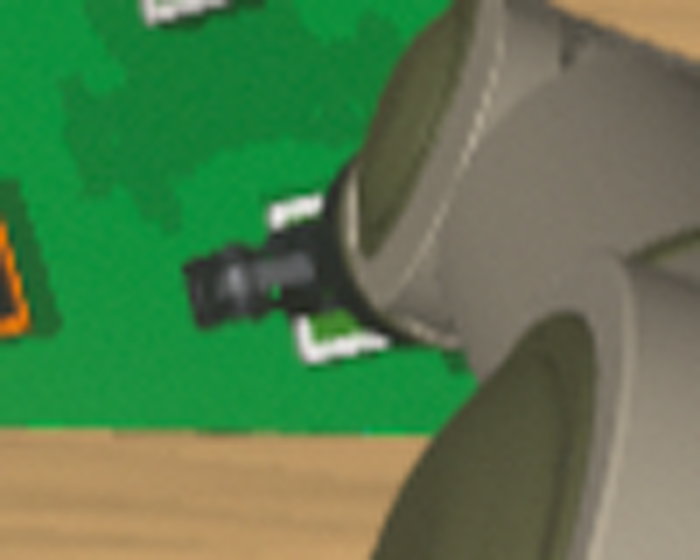

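View pics/s1.png

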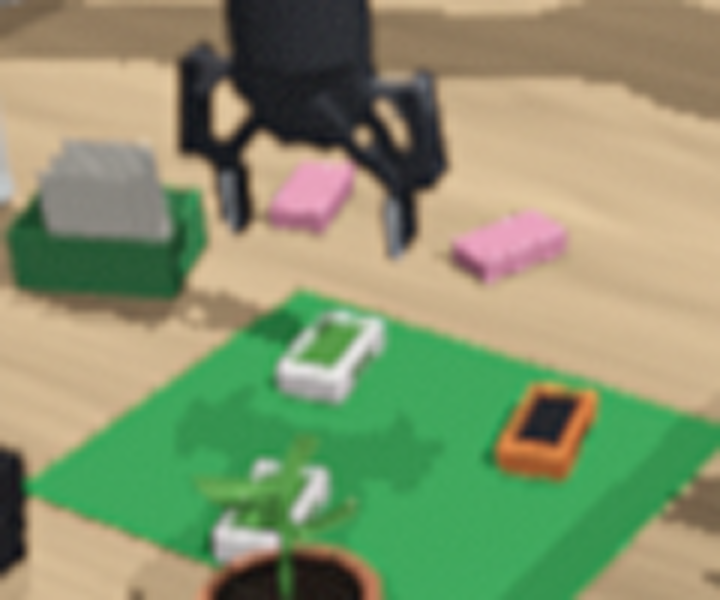

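>>> {"api": "carry_out", "payload": {
  "targets": [0,0,0.015,0,0,0,0.06,0,0,0.015,0,0,0,0.06,0,0,0.015,0,0,0,0.06,0,0,0.015,0,0,0,0.06,0,0,0.007,0,0,0,0.06,0,0,0,0,0,0,0.05,0,0,0,0,0,0,0.03,0,0,0,0,0,0,0.03,0,0,0,0,0,0,0.03,0,0,0,0,0,0,0.03],
  "newtons": 60
}}

```text
clock: 4.05
tool_pos: [459.8, -212.2, 27.4]
tcp_rot: [179.9, -0.1, 13.4]
ft_force: [-1.3, 0.6, 8.7]
grip_width: 34.4
```

```bash
python3 - <<'E'
from h import *
s=status.get_state();print(s["tool_pos"],s["tcp_rot"],s["ft_force"],s["grip_width"])
im=get_image("side");a=cv2.resize(im["color"][150:220,220:320],None,fx=8,fy=8,interpolation=cv2.INTER_CUBIC);cv2.imwrite("pics/s2.png",a)
E
```

```text
[ 459.76413456 -212.22137008   27.41681055] [ 1.79947336e+02 -7.20676611e-02  1.34441499e+01] [-1.31892254  0.55547905  8.72307647] 34.41736388181035
```

View pics/s2.png

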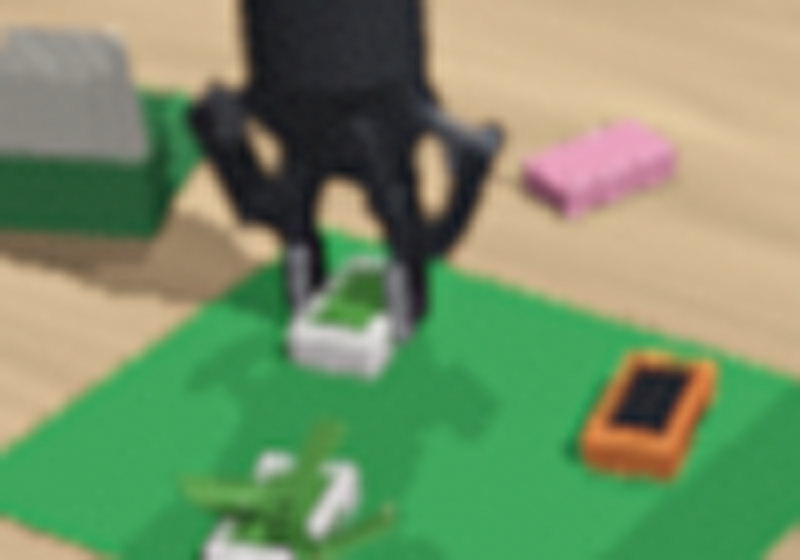

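>>> {"api": "carry_out", "payload": {
  "targets": [0,0,-0.015,0,0,0,0.03,0,0,-0.03,0,0,0,0.03,0.006,-0.019,-0.03,0,0,0,0.03,0.0105,-0.033,-0.03,0,0,0,0.03,0.0105,-0.033,-0.02,0,0,0,0.03,0.0105,-0.033,-0.01,0,0,0,0.03,0.0105,-0.033,0,0,0,0,0.03,0.0105,-0.033,0,0,0,0,0.03,0.0105,-0.033,0,0,0,0,0.03,0.0105,-0.033,0,0,0,0,0.03]
}}

```text
clock: 4.93
tool_pos: [478.2, 48.3, 159.4]
tcp_rot: [-180.0, -0.1, 13.5]
ft_force: [1.0, 0.7, -0.4]
grip_width: 34.4
```

>>> {"api": "carry_out", "payload": {
  "targets": [0.0105,-0.033,0,0,0,0,0.03,0.01,-0.032,0,0,0,0,0.03,0.0083,-0.0253,0,0,0,0,0.03,0,0,0,0,0,-0.1107,0.03,0,0,0,0,0,-0.1107,0.03,0,0,0,0,0,-0.1107,0.03,0,0,0,0,0,-0.1107,0.03,0,0,0,0,0,-0.1107,0.03,0,0,0,0,0,-0.1107,0.03,0,0,0,0,0,0,0.03]
}}

```text
clock: 5.77
tool_pos: [485.3, 140.9, 159.1]
tcp_rot: [180.0, -0.0, 51.8]
ft_force: [-0.3, -0.1, -1.3]
grip_width: 34.6
```

```bash
python3 - <<'E'
from h import *
s=status.get_state();print(s["tool_pos"],s["tcp_rot"],s["ft_force"],s["grip_width"],s["qpos"].round(1),s["qd"].round(1))
im=get_image("top");a=cv2.resize(im["color"][150:250,220:330],None,fx=7,fy=6,interpolation=cv2.INTER_CUBIC);cv2.imwrite("pics/t3.png",a)
im=get_image("side");a=cv2.resize(im["color"][130:255,310:410],None,fx=5,fy=5,interpolation=cv2.INTER_CUBIC);cv2.imwrite("pics/s3.png",a)
E
```

```text
[485.32369569 140.85543942 159.11716234] [ 1.79981046e+02 -3.59421384e-02  5.17737899e+01] [-0.2932937  -0.08513345 -1.29526212] 34.5750723252394 [-19.6  27.6  -4.2 125.    4.2  27.5 -65.3] [-1.2  0.1  2.1 -0.  -3.3 -0.2 -8.2]
```

View pics/t3.png

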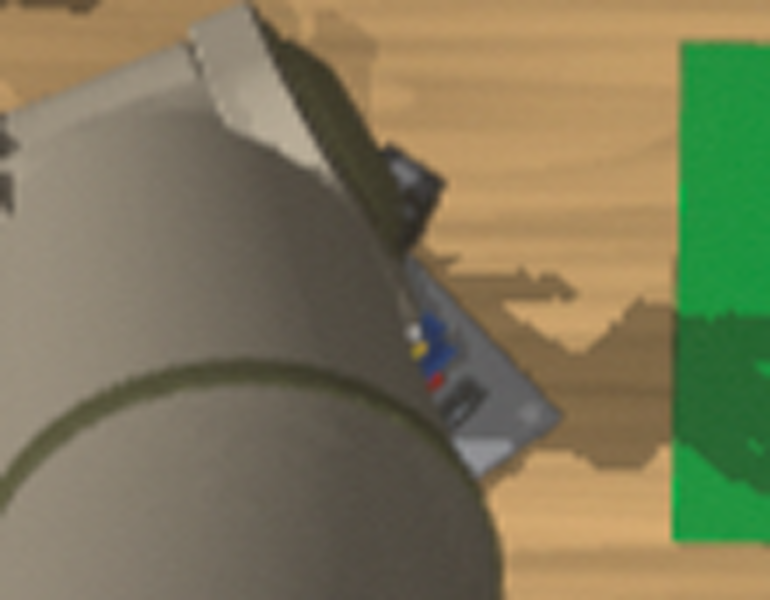

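View pics/s3.png

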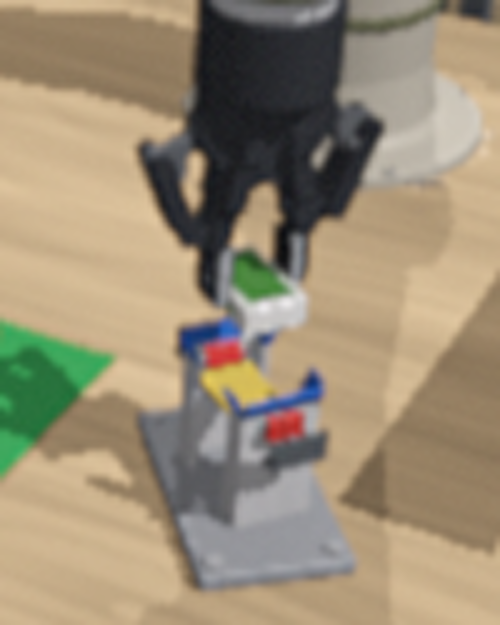

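>>> {"api": "carry_out", "payload": {
  "targets": [0.001,-0.0005,0.005,0,0,0.005,0.03,0.001,-0.0005,0.01,0,0,0,0.03,0.001,-0.0004,0.01,0,0,0,0.03,0,0,0,0,0,0,0.03,0,0,0,0,0,0,0.03,0,0,0,0,0,0,0.03,0,0,0,0,0,0,0.03,0,0,0,0,0,0,0.03,0,0,0,0,0,0,0.03,0,0,0,0,0,0,0.03]
}}

```text
clock: 6.7
tool_pos: [486.2, 144.3, 133.8]
tcp_rot: [180.0, -0.0, 51.2]
ft_force: [-0.4, 0.3, -1.3]
grip_width: 34.4
```

```bash
python3 - <<'E'
from ov import *
s=status.get_state();print(s["tool_pos"],s["tcp_rot"],s["ft_force"],s["grip_width"])
p=s["tool_pos"]
L,b=model(486,144,51.5)
_,bb=model(p[0],p[1],s["tcp_rot"][2])
z=p[2]-24.4
L=[bb(32,18,z+16),bb(32,18,z),L[0],L[1]]
draw("side",(320,165),(70,70),10,L,"pics/s4.png")
draw("side",(320,165),(70,70),10,[],"pics/s4r.png")
E
```

```text
[486.18199229 144.27383868 133.76807832] [ 1.79988398e+02 -2.09481871e-02  5.12174849e+01] [-0.35495819  0.32393017 -1.33563629] 34.37575063682734
```

View pics/s4.png

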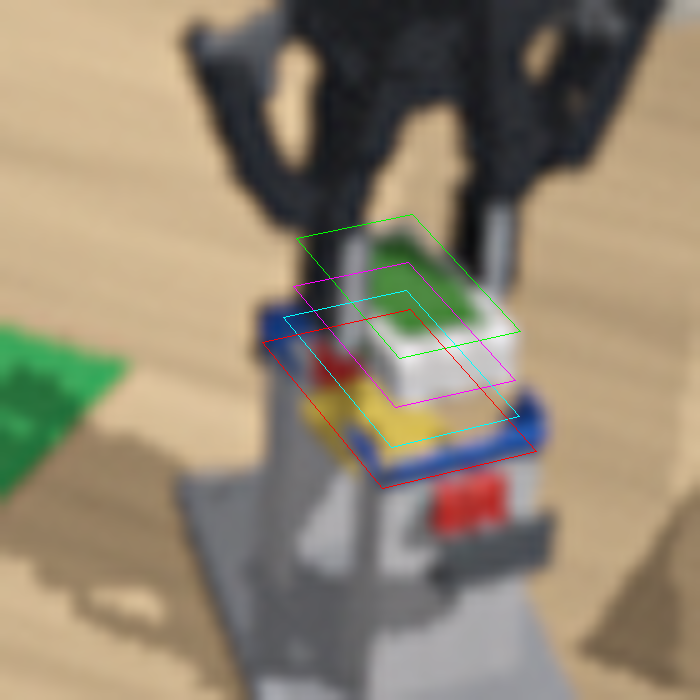

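View pics/s4r.png

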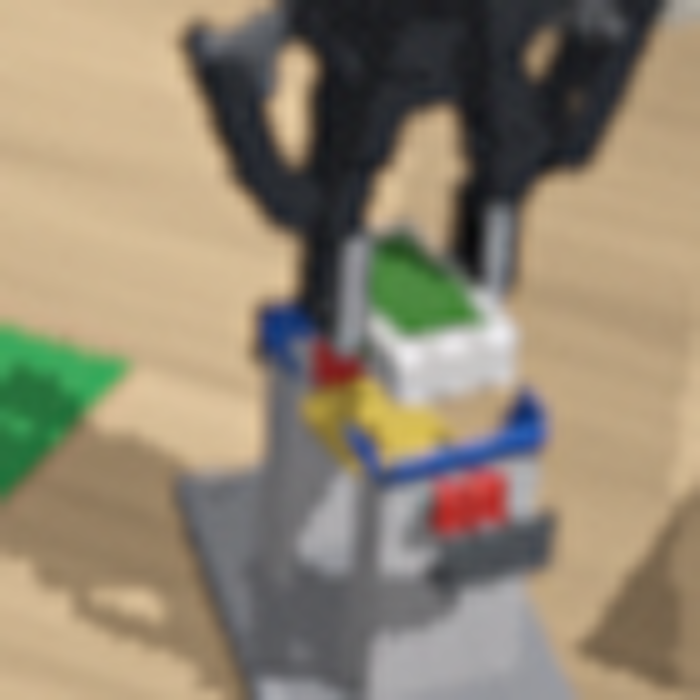

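>>> {"api": "carry_out", "payload": {
  "targets": [0,0,0.004,0,0,-0.005,0.03,0,0,0.004,0,0,0,0.03,0,0,0.004,0,0,0,0.03,0,0,0.004,0,0,0,0.03,0,0,0.003,0,0,0,0.03,0,0,0.003,0,0,0,0.03,0,0,0.002,0,0,0,0.03,0,0,0,0,0,0,0.03,0,0,0,0,0,0,0.03,0,0,0,0,0,0,0.03]
}}

```text
clock: 7.63
tool_pos: [486.1, 144.3, 109.6]
tcp_rot: [180.0, -0.0, 51.5]
ft_force: [-0.0, 0.2, 0.3]
grip_width: 34.0
```

```bash
python3 - <<'E'
from ov import *
s=status.get_state();print(s["tool_pos"],s["tcp_rot"],s["ft_force"],s["wrist_torque"],s["grip_width"])
draw("side",(320,165),(70,70),10,[],"pics/s5.png")
E
```

```text
[486.11061551 144.26967692 109.61640592] [ 1.79997956e+02 -2.28680938e-03  5.15053883e+01] [-0.01480189  0.18790991  0.26025285] [-0.00693612  0.01943694 -0.0091675 ] 33.979896076088124
```

View pics/s5.png

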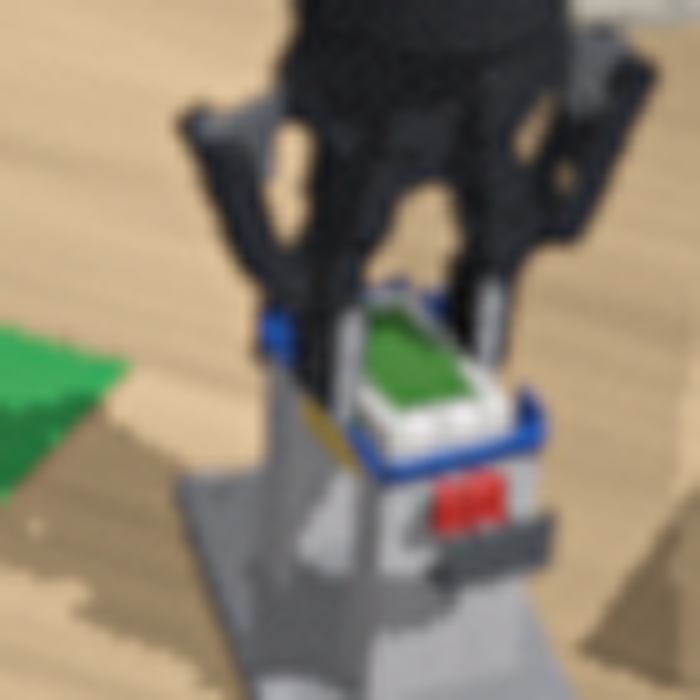

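>>> {"api": "carry_out", "payload": {
  "targets": [0,0,0.002,0,0,0,0.03,0,0,0.002,0,0,0,0.03,0,0,0.002,0,0,0,0.03,0,0,0.002,0,0,0,0.03,0,0,0.0015,0,0,0,0.03,0,0,0.0015,0,0,0,0.03,0,0,0.0015,0,0,0,0.03,0,0,0.0015,0,0,0,0.03,0,0,0,0,0,0,0.03,0,0,0,0,0,0,0.03]
}}

```text
clock: 8.52
tool_pos: [486.1, 144.2, 95.4]
tcp_rot: [-180.0, 0.0, 51.5]
ft_force: [-0.7, -0.6, 0.9]
grip_width: 34.1
```

>>> {"api": "carry_out", "payload": {
  "targets": [0,0,0.001,0,0,0,0.03,0,0,0.001,0,0,0,0.03,0,0,0.001,0,0,0,0.03,0,0,0.001,0,0,0,0.03,0,0,0.001,0,0,0,0.03,0,0,0.001,0,0,0,0.03,0,0,0,0,0,0,0.03,0,0,0,0,0,0,0.03,0,0,0,0,0,0,0.03,0,0,0,0,0,0,0.03]
}}

```text
clock: 9.35
tool_pos: [486.0, 144.3, 89.4]
tcp_rot: [-180.0, 0.0, 51.5]
ft_force: [-0.0, 0.0, 0.9]
grip_width: 34.4
```

```bash
python3 - <<'E'
from ov import *
s=status.get_state();print(s["tool_pos"],s["tcp_rot"],s["ft_force"],s["wrist_torque"],s["grip_width"])
draw("side",(320,165),(70,70),10,[],"pics/s6.png")
E
```

```text
[486.04795469 144.26701135  89.41159711] [-1.79993106e+02  1.01929560e-02  5.15084835e+01] [-0.02990629  0.00892156  0.94799513] [-0.07896892 -0.03649481  0.02790476] 34.364584922110076
```

View pics/s6.png

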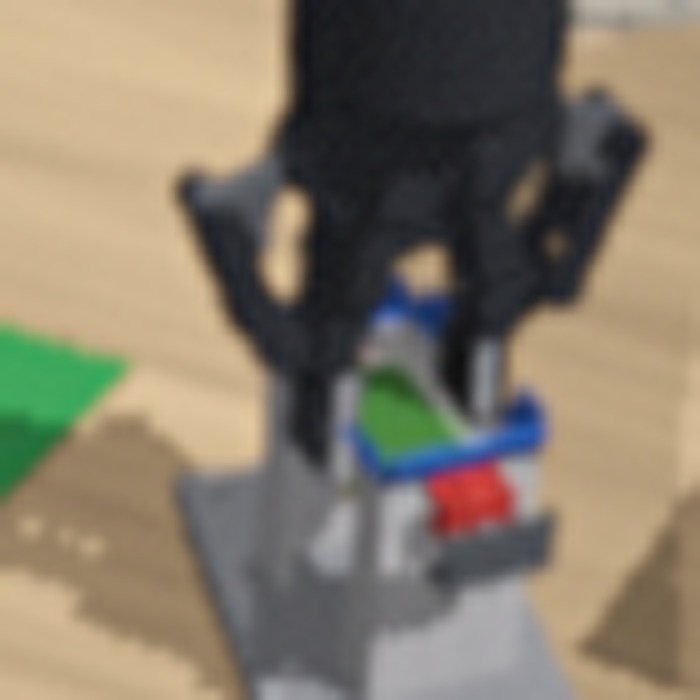

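>>> {"api": "carry_out", "payload": {
  "targets": [0,0,0.001,0,0,0,0.03,0,0,0.001,0,0,0,0.03,0,0,0.001,0,0,0,0.03,0,0,0.001,0,0,0,0.03,0,0,0.001,0,0,0,0.03,0,0,0.001,0,0,0,0.03,0,0,0.001,0,0,0,0.03,0,0,0.001,0,0,0,0.03,0,0,0,0,0,0,0.03,0,0,0,0,0,0,0.03]
}}

```text
clock: 10.23
tool_pos: [486.0, 144.3, 81.5]
tcp_rot: [-180.0, 0.0, 51.5]
ft_force: [-0.7, -0.4, 4.0]
grip_width: 34.4
```

```bash
python3 - <<'E'
from ov import *
s=status.get_state();print(s["tool_pos"],s["tcp_rot"],s["ft_force"],s["wrist_torque"],s["grip_width"])
draw("side",(320,165),(70,70),10,[],"pics/s7.png")
E
```

```text
[486.03522808 144.25188509  81.48574806] [-1.79996567e+02  7.80785517e-03  5.15095228e+01] [-0.69771936 -0.43531373  3.96179829] [-0.0688391   0.04722287  0.01841732] 34.385001338794545
```

View pics/s7.png

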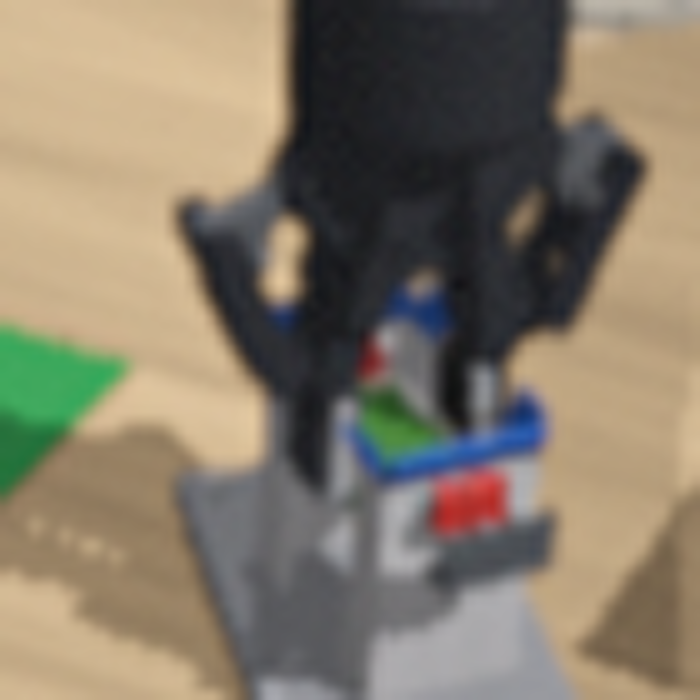

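>>> {"api": "carry_out", "payload": {
  "targets": [0,0,0.0005,0,0,0,0.03,0,0,0.0005,0,0,0,0.03,0,0,0,0,0,0,0.03,0,0,0,0,0,0,0.06,0,0,0,0,0,0,0.06,0,0,0,0,0,0,0.06,0,0,-0.01,0,0,0,0.06,0,0,-0.02,0,0,0,0.06,0,0,-0.02,0,0,0,0.06,0,0,-0.02,0,0,0,0.06]
}}

```text
clock: 11.12
tool_pos: [485.8, 144.2, 151.8]
tcp_rot: [-180.0, 0.0, 51.5]
ft_force: [0.4, 0.2, 0.2]
grip_width: 60.0
```

```bash
python3 - <<'E'
from ov import *
s=status.get_state();print(s["tool_pos"],s["tcp_rot"],s["ft_force"],s["wrist_torque"],s["grip_width"])
draw("side",(320,165),(70,70),10,[],"pics/s8.png")
im=get_image("side");cv2.imwrite("pics/s8w.png",im["color"])
E
```

```text
[485.79687755 144.18276025 151.78035963] [-1.79980238e+02  3.27266763e-02  5.15119134e+01] [0.36977675 0.17581669 0.19256486] [-0.03946524 -0.04609709 -0.02820515] 60.02175720656295
```

View pics/s8.png

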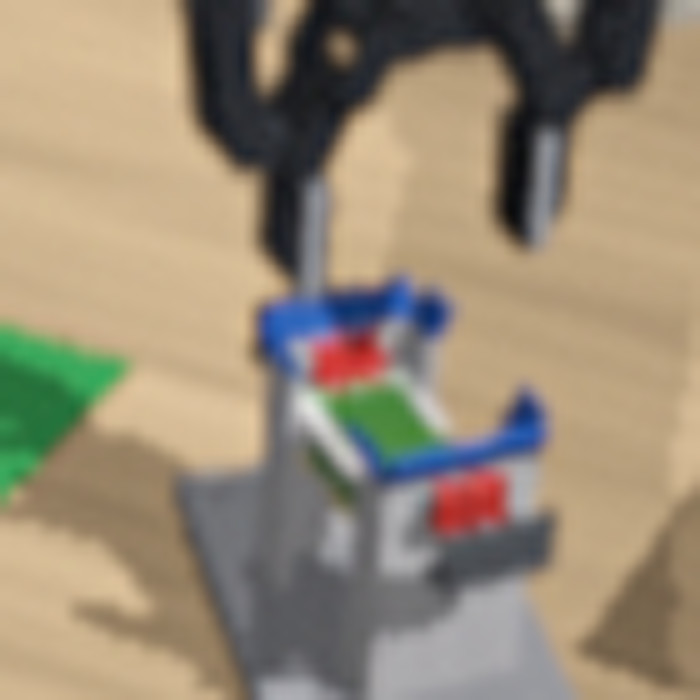

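>>> {"api": "carry_out", "payload": {
  "targets": [-0.009,0.015,0,0,0,0,0.0854,-0.0188,0.0315,0,0,0,0,0.0854,-0.0188,0.0315,0,0,0,0,0.0854,-0.0188,0.0315,0,0,0,0,0.0854,-0.0188,0.0315,0,0,0,0,0.0854,-0.0188,0.0315,0,0,0,0,0.0854,-0.0188,0.0315,0,0,0,0,0.0854,-0.0188,0.0315,0,0,0,0,0.0854,-0.0188,0.0315,0,0,0,0,0.0854,0,0,0,0,0,0.1,0.0854]
}}

```text
clock: 12.05
tool_pos: [597.0, -156.2, 150.4]
tcp_rot: [179.8, 0.1, 45.3]
ft_force: [1.2, -1.2, 0.4]
grip_width: 85.5
```

>>> {"api": "carry_out", "payload": {
  "targets": [0,0,0,0,0,0.1,0.0854,0,0,0.01,0,0,0.1,0.0854,0,0,0.01,0,0,0.1,0.0854,0,0,0.015,0,0,0.1,0.0854,0,0,0.015,0,0,0.093,0.0854,0,0,0.01,0,0,0,0.0854,0,0,0,0,0,0,0.0854,0,0,0,0,0,0,0.0854,0,0,0,0,0,0,0.0854,0,0,0,0,0,0,0.06]
}}

```text
clock: 12.88
tool_pos: [596.2, -146.9, 91.3]
tcp_rot: [180.0, -0.1, 17.6]
ft_force: [-0.1, 0.6, -0.3]
grip_width: 75.4
```

```bash
python3 - <<'E'
from ov import *
s=status.get_state();print(s["tool_pos"],s["tcp_rot"],s["ft_force"],s["grip_width"])
draw("side",(220,130),(100,80),8,[],"pics/s9.png")
draw("top",(340,140),(90,80),8,[],"pics/t9.png")
E
```

```text
[ 596.22772673 -146.8885763    91.34077948] [ 1.79976641e+02 -5.97811654e-02  1.75987842e+01] [-0.14441409  0.64173972 -0.26024625] 75.4262535821762
```

View pics/s9.png

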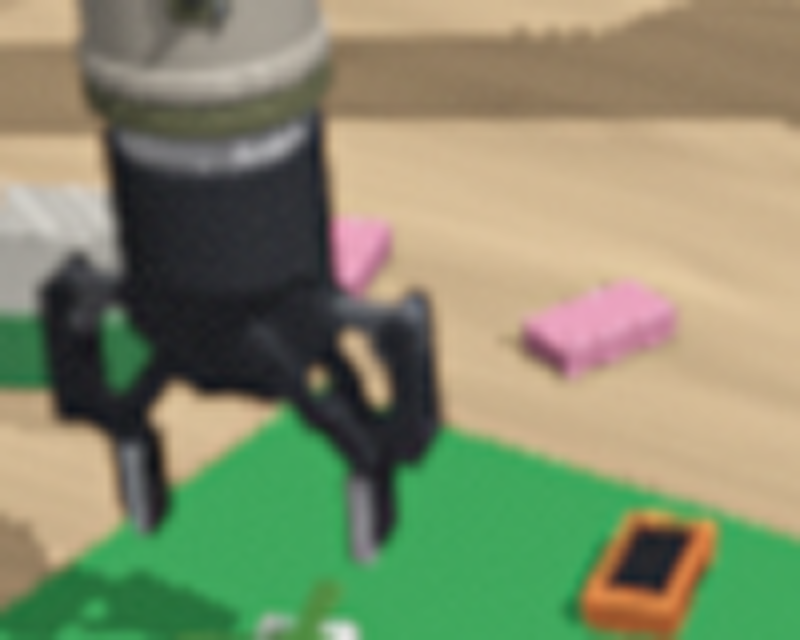

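View pics/t9.png

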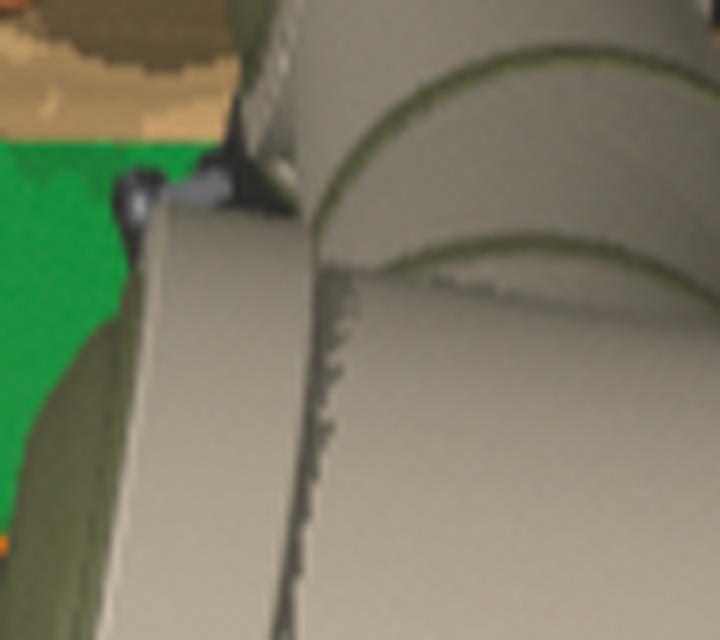

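>>> {"api": "carry_out", "payload": {
  "targets": [-0.0005,0,0.015,0,0,0,0.06,0,0,0.015,0,0,0,0.06,0,0,0.015,0,0,0,0.06,0,0,0.012,0,0,0,0.06,0,0,0.006,0,0,0,0.06,0,0,0,0,0,0,0.05,0,0,0,0,0,0,0.03,0,0,0,0,0,0,0.03,0,0,0,0,0,0,0.03,0,0,0,0,0,0,0.03],
  "newtons": 60
}}

```text
clock: 13.82
tool_pos: [595.8, -146.9, 28.2]
tcp_rot: [180.0, -0.1, 17.5]
ft_force: [0.4, -0.1, -1.3]
grip_width: 34.5
```

```bash
python3 - <<'E'
from ov import *
s=status.get_state();print(s["tool_pos"],s["tcp_rot"],s["ft_force"],s["grip_width"])
draw("side",(220,150),(100,80),8,[],"pics/s10.png")
E
```

```text
[ 595.75160288 -146.88630782   28.22504687] [ 1.79971968e+02 -5.60550822e-02  1.75320022e+01] [ 0.3870918  -0.11433897 -1.34976126] 34.46503140598682
```

View pics/s10.png

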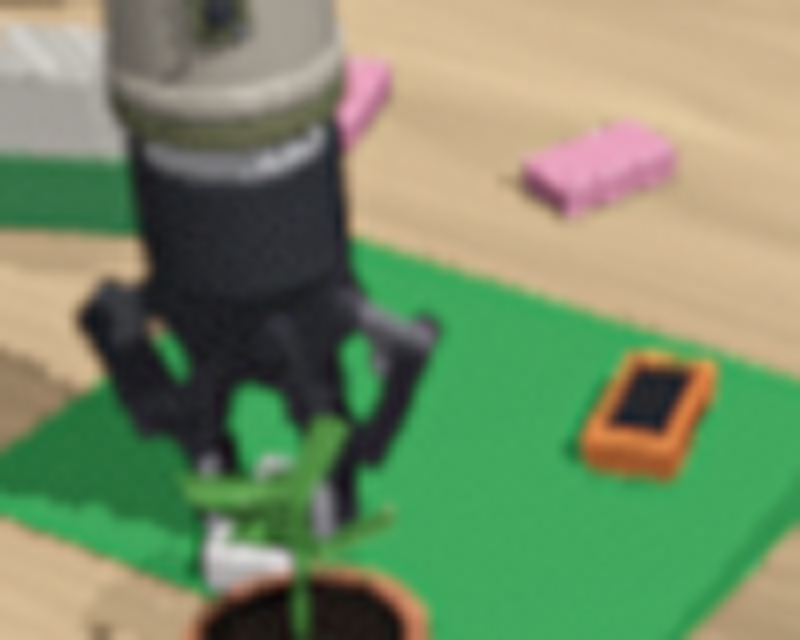

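>>> {"api": "carry_out", "payload": {
  "targets": [0,0,-0.015,0,0,0,0.03,0,0,-0.03,0,0,0,0.03,-0.001,-0.019,-0.03,0,0,0,0.03,-0.0018,-0.033,-0.03,0,0,0,0.03,-0.0018,-0.033,-0.02,0,0,0,0.03,-0.0018,-0.033,-0.007,0,0,0,0.03,-0.0018,-0.033,0,0,0,0,0.03,-0.0018,-0.033,0,0,0,0,0.03,-0.0018,-0.033,0,0,0,0,0.03,-0.0018,-0.033,0,0,0,0,0.03]
}}

```text
clock: 14.7
tool_pos: [507.2, 86.8, 158.1]
tcp_rot: [-180.0, -0.1, 17.5]
ft_force: [0.6, 0.9, -0.9]
grip_width: 34.4
```

>>> {"api": "carry_out", "payload": {
  "targets": [-0.0018,-0.033,0,0,0,0,0.03,-0.0016,-0.0277,0,0,0,0,0.03,0,0,0,0,0,-0.1186,0.03,0,0,0,0,0,-0.1186,0.03,0,0,0,0,0,-0.1186,0.03,0,0,0,0,0,-0.1186,0.03,0,0,0,0,0,-0.1186,0.03,0,0,0,0,0,0,0.03,0,0,0,0,0,0,0.03,0,0,0,0,0,0,0.03]
}}

```text
clock: 15.53
tool_pos: [486.4, 142.1, 157.7]
tcp_rot: [180.0, -0.0, 51.3]
ft_force: [0.6, 0.3, -0.6]
grip_width: 34.9
```

```bash
python3 - <<'E'
from ov import *
s=status.get_state();print(s["tool_pos"],s["tcp_rot"],s["ft_force"],s["grip_width"])
draw("side",(310,140),(80,95),6,[],"pics/s11.png")
E
```

```text
[486.36951734 142.14170643 157.68592156] [ 1.7999866e+02 -9.9597416e-03  5.1272855e+01] [ 0.57791714  0.27007359 -0.58009367] 34.87364718381413
```

View pics/s11.png

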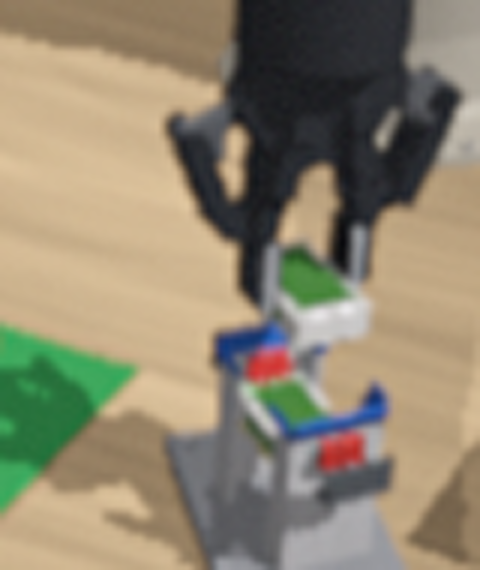

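>>> {"api": "carry_out", "payload": {
  "targets": [0.0007,-0.0008,0.005,0,0,-0.004,0.03,0.0007,-0.0007,0.01,0,0,0,0.03,0,0,0.01,0,0,0,0.03,0,0,0.005,0,0,0,0.03,0,0,0,0,0,0,0.03,0,0,0,0,0,0,0.03,0,0,0,0,0,0,0.03,0,0,0,0,0,0,0.03,0,0,0,0,0,0,0.03,0,0,0,0,0,0,0.03]
}}

```text
clock: 16.42
tool_pos: [486.2, 144.3, 127.9]
tcp_rot: [180.0, -0.0, 51.7]
ft_force: [0.1, -0.3, -1.1]
grip_width: 34.3
```

```bash
python3 - <<'E'
from ov import *
s=status.get_state();print(s["tool_pos"],s["tcp_rot"],s["ft_force"],s["grip_width"])
draw("side",(320,165),(70,70),10,[],"pics/s12.png")
E
```

```text
[486.20818219 144.30923176 127.85291545] [ 1.79981022e+02 -3.02811654e-02  5.17346939e+01] [ 0.07687799 -0.28068923 -1.13568177] 34.285937012355234
```

View pics/s12.png

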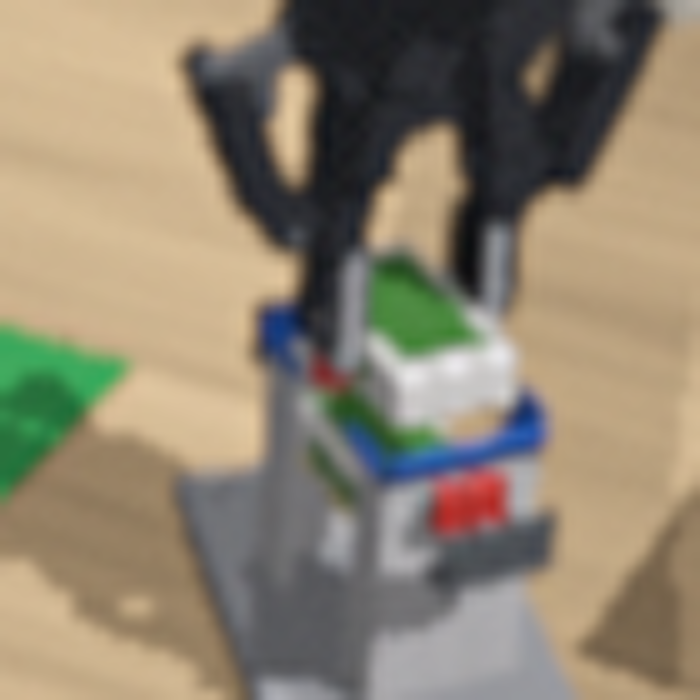

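>>> {"api": "carry_out", "payload": {
  "targets": [0,0,0.003,0,0,0.003,0.03,0,0,0.003,0,0,0,0.03,0,0,0.003,0,0,0,0.03,0,0,0.003,0,0,0,0.03,0,0,0.003,0,0,0,0.03,0,0,0.002,0,0,0,0.03,0,0,0.002,0,0,0,0.03,0,0,0.002,0,0,0,0.03,0,0,0.002,0,0,0,0.03,0,0,0.002,0,0,0,0.03]
}}

```text
clock: 17.3
tool_pos: [486.7, 144.6, 103.0]
tcp_rot: [180.0, -0.1, 51.6]
ft_force: [-0.8, 1.1, 9.1]
grip_width: 34.2
```

>>> {"api": "carry_out", "payload": {
  "targets": [0,0,0.001,0,0,0,0.03,0,0,0.001,0,0,0,0.03,0,0,0.001,0,0,0,0.03,0,0,0.001,0,0,0,0.03,0,0,0.001,0,0,0,0.03,0,0,0.001,0,0,0,0.03,0,0,0.001,0,0,0,0.03,0,0,0.001,0,0,0,0.03,0,0,0,0,0,0,0.03,0,0,0,0,0,0,0.03]
}}

```text
clock: 18.13
tool_pos: [486.5, 144.5, 94.6]
tcp_rot: [180.0, -0.0, 51.6]
ft_force: [2.3, 1.5, 3.4]
grip_width: 34.7
```

>>> {"api": "carry_out", "payload": {
  "targets": [0,0,0.001,0,0,0,0.03,0,0,0.001,0,0,0,0.03,0,0,0.001,0,0,0,0.03,0,0,0.001,0,0,0,0.03,0,0,0.001,0,0,0,0.03,0,0,0.001,0,0,0,0.03,0,0,0.001,0,0,0,0.03,0,0,0.001,0,0,0,0.03,0,0,0,0,0,0,0.03,0,0,0,0,0,0,0.03]
}}

```text
clock: 18.97
tool_pos: [486.4, 144.5, 86.6]
tcp_rot: [180.0, -0.0, 51.6]
ft_force: [2.3, 1.4, 3.7]
grip_width: 34.4
```

```bash
python3 - <<'E'
from ov import *
for _ in range(3):
    s=status.get_state();print(s["tool_pos"],s["ft_force"],s["wrist_torque"],s["grip_width"])
    if _<2: draw("side",(320,165),(70,70),10,[],"pics/s13.png")
E
```

```text
[486.44271494 144.46317386  86.60394586] [2.33586388 1.40692503 3.69194675] [ 0.22697392 -0.4385282   0.08766869] 34.447321621204374
[486.41132575 144.46925836  86.60122869] [2.16665387 0.60133335 3.1187918 ] [ 0.23997308 -0.46119943  0.03110999] 34.19165613547047
[486.38812513 144.42395879  86.59824074] [2.19759683 1.31061765 3.66148864] [ 0.23743626 -0.49461204  0.01988227] 34.539903215054544
```

View pics/s13.png

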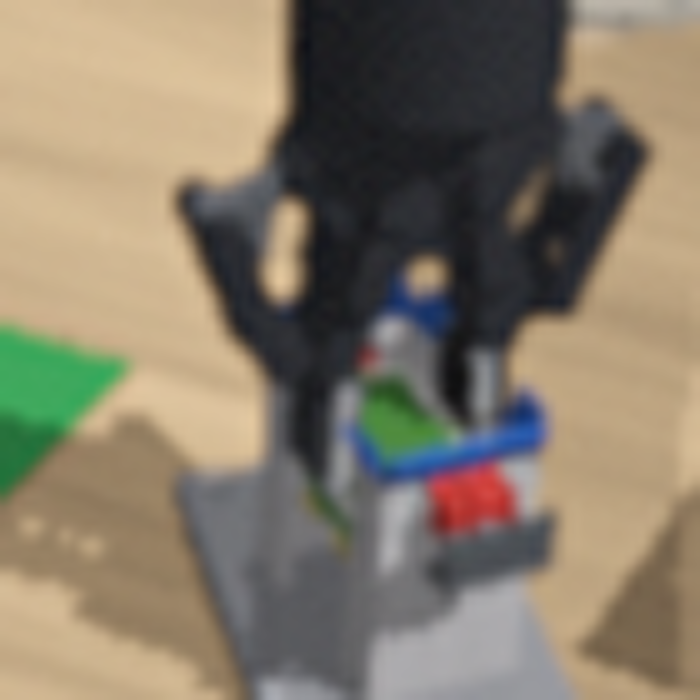

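>>> {"api": "carry_out", "payload": {
  "targets": [0.0004,0,0.0005,0,0,0,0.03,0,0,0.0005,0,0,0,0.03,0,0,0.0005,0,0,0,0.03,0,0,0.0005,0,0,0,0.03,0,0,0.0005,0,0,0,0.03,0,0,0.0005,0,0,0,0.03,0,0,0.0005,0,0,0,0.03,0,0,0.0005,0,0,0,0.03,0,0,0,0,0,0,0.03,0,0,0,0,0,0,0.03]
}}

```text
clock: 19.9
tool_pos: [486.4, 144.5, 82.5]
tcp_rot: [180.0, 0.0, 51.6]
ft_force: [1.6, -0.3, 4.4]
grip_width: 34.6
```

```bash
python3 - <<'E'
from ov import *
for _ in range(2):
    s=status.get_state();print(s["tool_pos"],s["ft_force"],s["wrist_torque"],s["grip_width"])
    if _<1: draw("side",(320,165),(70,70),10,[],"pics/s14.png")
E
```

```text
[486.37900703 144.46470277  82.54588191] [ 1.59775306 -0.25888271  4.40993972] [-0.03962639 -0.60794235 -0.00162675] 34.59055635799108
[486.39313885 144.44404541  82.56251634] [1.80662863 0.18538825 4.46247664] [-0.06077334 -0.5492224  -0.02544749] 34.42645145787142
```

View pics/s14.png

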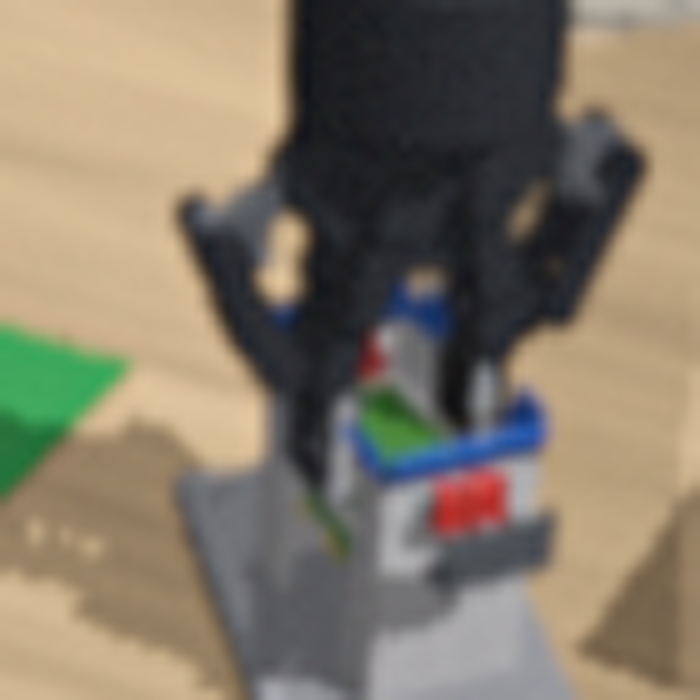

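>>> {"api": "carry_out", "payload": {
  "targets": [0,0,0.0004,0,0,0,0.03,0,0,0.0004,0,0,0,0.03,0,0,0,0,0,0,0.03,0,0,0,0,0,0,0.06,0,0,0,0,0,0,0.06,0,0,0,0,0,0,0.06,0,0,-0.01,0,0,0,0.06,0,0,-0.02,0,0,0,0.06,0,0,-0.02,0,0,0,0.0,0,0,0,0,0,0,0.0]
}}

```text
clock: 20.78
tool_pos: [487.1, 144.9, 134.9]
tcp_rot: [179.9, -0.2, 51.6]
ft_force: [0.7, -0.0, -0.2]
grip_width: 36.8
```

```bash
python3 - <<'E'
from ov import *
s=status.get_state();print(s["tool_pos"],s["ft_force"],s["wrist_torque"],s["grip_width"])
draw("side",(320,165),(70,70),10,[],"pics/s15.png")
E
```

```text
[487.07194326 144.87707142 134.9323677 ] [ 0.6892452  -0.02139979 -0.20072648] [ 0.01882847 -0.0400099  -0.00948244] 36.79960409721432
```

View pics/s15.png

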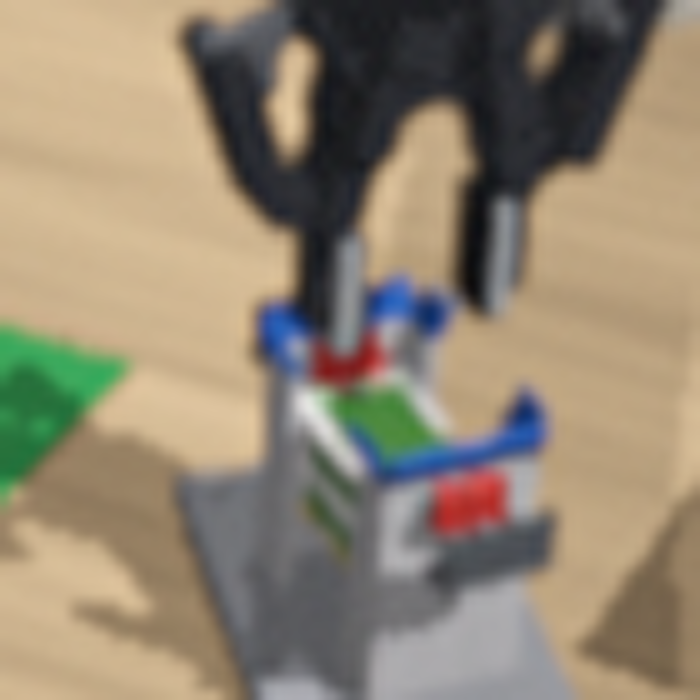

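>>> {"api": "carry_out", "payload": {
  "targets": [-0.0005,0,0,0,0,0,0.0,-0.0005,0,0,0,0,0,0.0,0,0,0.005,0,0,0,0.0,0,0,0.007,0,0,0,0.0,0,0,0.007,0,0,0,0.0,0,0,0.006,0,0,0,0.0,0,0,0.004,0,0,0,0.0,0,0,0,0,0,0,0.0,0,0,0,0,0,0,0.0,0,0,0,0,0,0,0.0],
  "newtons": 30
}}

```text
clock: 21.67
tool_pos: [485.7, 143.8, 102.7]
tcp_rot: [-180.0, 0.0, 51.6]
ft_force: [0.2, 0.3, -0.8]
grip_width: 0.1
```

```bash
python3 - <<'E'
from ov import *
for _ in range(4):
    s=status.get_state();print(s["tool_pos"],s["ft_force"],s["wrist_torque"],s["grip_width"])
    if _<3: draw("side",(320,165),(70,70),10,[],"pics/s16.png")
E
```

```text
[485.71655077 143.8084029  102.72651345] [ 0.2342803   0.32669888 -0.83039123] [ 0.00952464 -0.0389868   0.05409703] 0.14885966306693746
[485.77483985 143.8837703  102.88207795] [-0.65701591 -0.03190356  0.95719872] [ 0.00846476 -0.01304637 -0.00596849] -0.2201649058492798
[485.77931584 143.873408   102.98234225] [-0.45890143 -0.00697892 -0.01510465] [ 0.01295436 -0.0321057   0.07453978] 0.23033183542923288
[485.78679353 143.86097677 103.0240109 ] [0.54678107 0.66676637 0.47983425] [-0.03023568 -0.04793991 -0.01764998] -0.156796174660387
```

View pics/s16.png

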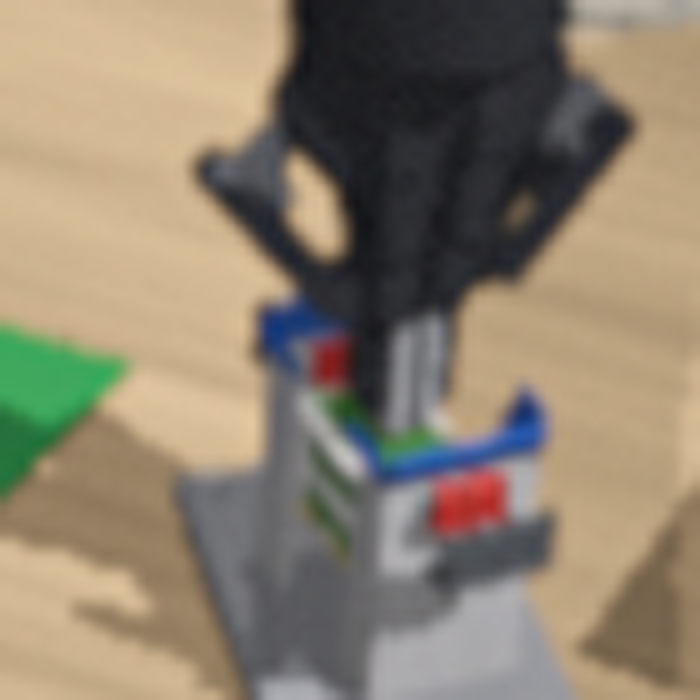

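>>> {"api": "carry_out", "payload": {
  "targets": [0,0,0.001,0,0,0,0.0,0,0,0.001,0,0,0,0.0,0,0,0.001,0,0,0,0.0,0,0,0.0008,0,0,0,0.0,0,0,0.0008,0,0,0,0.0,0,0,0.0006,0,0,0,0.0,0,0,0.0006,0,0,0,0.0,0,0,0.0004,0,0,0,0.0,0,0,0,0,0,0,0.0,0,0,0,0,0,0,0.0]
}}

```text
clock: 22.65
tool_pos: [485.6, 143.8, 96.5]
tcp_rot: [-180.0, 0.0, 51.6]
ft_force: [0.6, 0.4, -0.3]
grip_width: -0.0
```

>>> {"api": "carry_out", "payload": {
  "targets": [0,0,0.0002,0,0,0,0.0,0,0,0.0002,0,0,0,0.0,0,0,0.0002,0,0,0,0.0,0,0,0.0002,0,0,0,0.0,0,0,0.0002,0,0,0,0.0,0,0,0.0002,0,0,0,0.0,0,0,0.0002,0,0,0,0.0,0,0,0.0001,0,0,0,0.0,0,0,0,0,0,0,0.0,0,0,0,0,0,0,0.0]
}}

```text
clock: 23.48
tool_pos: [485.7, 143.8, 95.1]
tcp_rot: [180.0, -0.0, 51.6]
ft_force: [-1.3, -1.0, 4.4]
grip_width: 0.1
```

>>> {"api": "carry_out", "payload": {
  "targets": [0,0,0.0002,0,0,0,0.0,0,0,0.0002,0,0,0,0.0,0,0,0.0002,0,0,0,0.0,0,0,0.0002,0,0,0,0.0,0,0,0.0002,0,0,0,0.0,0,0,0.0002,0,0,0,0.0,0,0,0,0,0,0,0.0,0,0,0,0,0,0,0.0,0,0,0,0,0,0,0.0,0,0,0,0,0,0,0.0]
}}

```text
clock: 24.32
tool_pos: [485.7, 143.8, 93.9]
tcp_rot: [180.0, -0.0, 51.6]
ft_force: [-0.7, -1.0, 4.9]
grip_width: -0.3
```

>>> {"api": "carry_out", "payload": {
  "targets": [0,0,0.0002,0,0,0,0.0,0,0,0.0002,0,0,0,0.0,0,0,0.0002,0,0,0,0.0,0,0,0.0002,0,0,0,0.0,0,0,0.0002,0,0,0,0.0,0,0,0.0002,0,0,0,0.0,0,0,0,0,0,0,0.0,0,0,0,0,0,0,0.0,0,0,0,0,0,0,0.0,0,0,0,0,0,0,0.0]
}}

```text
clock: 25.15
tool_pos: [485.7, 143.8, 92.9]
tcp_rot: [180.0, -0.0, 51.6]
ft_force: [-1.4, -0.8, 9.1]
grip_width: -0.0
```

```bash
python3 - <<'E'
from ov import *
for _ in range(4):
    s=status.get_state();print(s["tool_pos"],s["ft_force"])
    if _<3: get_image("side")
E
```

```text
[485.71931755 143.84384374  92.85627756] [-1.3754559  -0.79237303  9.05032232]
[485.71080161 143.83463908  92.87657756] [-0.63100534 -0.06338236  8.65109557]
[485.72135328 143.83276312  92.88073698] [-1.38146276 -0.37539821  8.86311031]
[485.6915223  143.85757771  92.87970844] [-0.88474004  0.0650141   8.83052556]
```

>>> {"api": "carry_out", "payload": {
  "targets": [0,0,0.0001,0,0,0,0.0,0,0,0.0001,0,0,0,0.0,0,0,0.0001,0,0,0,0.0,0,0,0.0001,0,0,0,0.0,0,0,0.0001,0,0,0,0.0,0,0,0,0,0,0,0.0,0,0,0,0,0,0,0.0,0,0,0,0,0,0,0.0,0,0,0,0,0,0,0.0,0,0,0,0,0,0,0.0]
}}

```text
clock: 26.13
tool_pos: [485.7, 143.9, 92.5]
tcp_rot: [180.0, -0.0, 51.6]
ft_force: [-1.8, -0.5, 10.7]
grip_width: -0.0
```

>>> {"api": "carry_out", "payload": {
  "targets": [0,0,0.0001,0,0,0,0.0,0,0,0.0001,0,0,0,0.0,0,0,0.0001,0,0,0,0.0,0,0,0.0001,0,0,0,0.0,0,0,0.0001,0,0,0,0.0,0,0,0,0,0,0,0.0,0,0,0,0,0,0,0.0,0,0,0,0,0,0,0.0,0,0,0,0,0,0,0.0,0,0,0,0,0,0,0.0]
}}

```text
clock: 26.97
tool_pos: [485.7, 143.8, 92.2]
tcp_rot: [180.0, -0.0, 51.6]
ft_force: [-1.6, 0.1, 13.6]
grip_width: -0.0
```

```bash
python3 - <<'E'
from ov import *
for _ in range(3):
    s=status.get_state();print(s["tool_pos"],s["ft_force"])
    if _<2: draw("side",(320,165),(70,70),10,[],"pics/s17.png")
E
```

```text
[485.70393751 143.80339819  92.17381927] [-1.63160485  0.11817632 13.59411784]
[485.72232055 143.81541603  92.19234524] [-1.99154587 -0.8130165  13.97666415]
[485.70217887 143.8434294   92.17830531] [-1.72180095 -0.31750815 14.25827942]
```

View pics/s17.png

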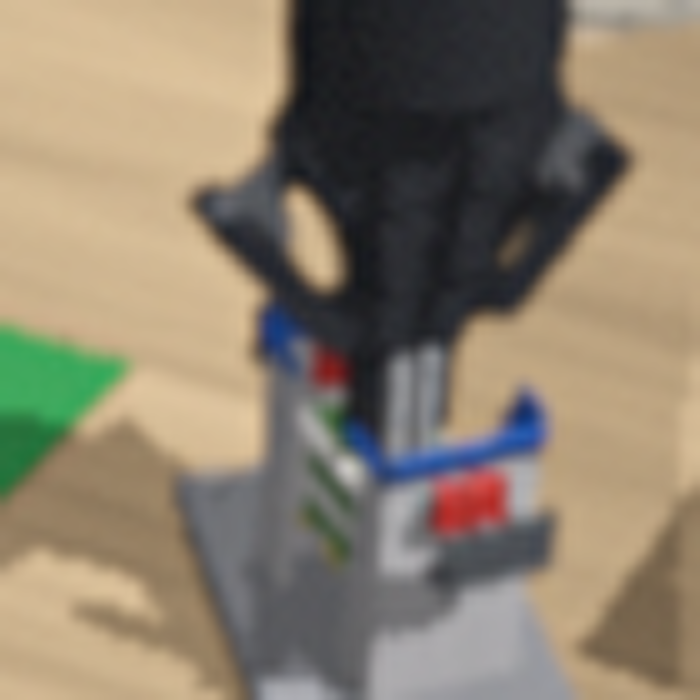

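>>> {"api": "carry_out", "payload": {
  "targets": [0,0,0.0001,0,0,0,0.0,0,0,0.0001,0,0,0,0.0,0,0,0.0001,0,0,0,0.0,0,0,0,0,0,0,0.0,0,0,0,0,0,0,0.0,0,0,0,0,0,0,0.0,0,0,0,0,0,0,0.0,0,0,0,0,0,0,0.0,0,0,0,0,0,0,0.0,0,0,0,0,0,0,0.0]
}}

```text
clock: 27.9
tool_pos: [485.7, 143.8, 92.0]
tcp_rot: [180.0, -0.0, 51.6]
ft_force: [-1.6, 0.5, 15.0]
grip_width: 0.0
```

>>> {"api": "carry_out", "payload": {
  "targets": [0,0,-0.0005,0,0,0,0.0,0,0,-0.001,0,0,0,0.0,0,0,-0.001,0,0,0,0.0,0,0,-0.002,0,0,0,0.0,0,0,-0.004,0,0,0,0.0,0,0,-0.01,0,0,0,0.0,0,0,-0.02,0,0,0,0.0,0,0,-0.03,0,0,0,0.0,0,0,-0.03,0,0,0,0.0,0,0,-0.02,0,0,0,0.0]
}}

```text
clock: 28.73
tool_pos: [485.8, 143.8, 212.7]
tcp_rot: [180.0, -0.1, 51.6]
ft_force: [0.5, 0.4, -1.1]
grip_width: -0.0
```

```bash
python3 - <<'E'
from ov import *
s=status.get_state();print(s["tool_pos"],s["ft_force"])
draw("side",(320,165),(70,70),10,[],"pics/s18.png")
im=get_image("side");cv2.imwrite("pics/s18w.png",im["color"])
E
```

```text
[485.78548023 143.8458082  212.69461446] [ 0.46256718  0.41544033 -1.08451199]
```

View pics/s18.png

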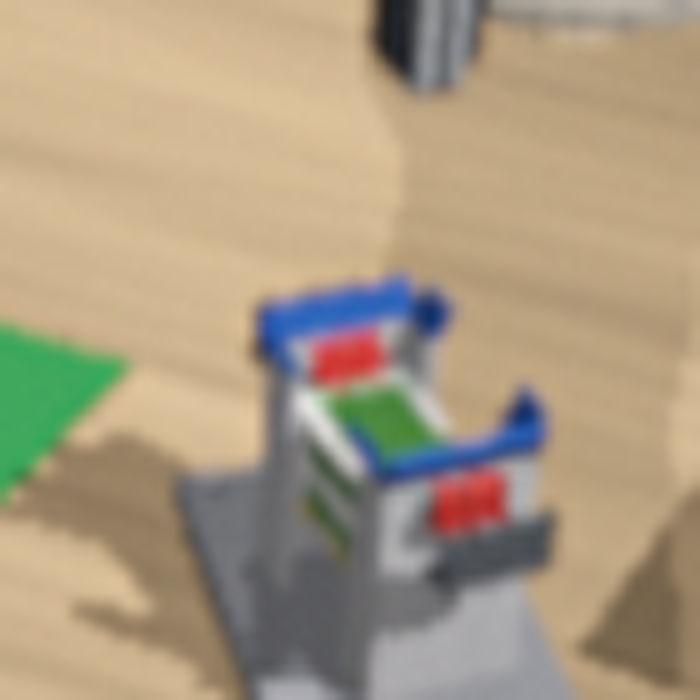

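View pics/s18w.png

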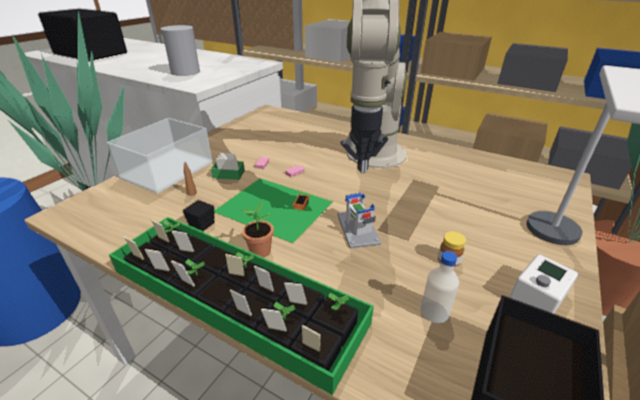

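```bash
python3 - <<'E'
from h import *
print(r.hand_in()); print(status.get_state()["clock"])
E
```

```text
the job is handed in; nothing more can be done
None
the job is handed in; nothing more can be done
```

Both white-and-green cartridges are loaded flat in the magazine, one at a time, and the stack was pushed to its stop and released. I handed the job in with the clock at about 29 s of the 72 s allowed; no verdict is reported.

- **Loading:** the lips snapped back over each cartridge, as seen in the side camera.
- **Stop push:** I pushed down on the top cartridge with the fingers closed. The stack met the stop about 3 mm below its rest height, where the force rose at about 7.6 N/mm, close to the 8 N/mm you gave for the stop. I held it for more than a second at 14–15 N of wrist force, and the highest reading was 15.0 N. That is the total push; I estimate the screw itself carried about 9–10 N, because the follower spring takes the rest.
- **Last checks:** after I raised the arm clear, the stack was back up under both lips and no outside force was left on the tool beyond the sensor's noise. In the last side picture the orange cartridge, both pink look-alikes and the other objects looked unmoved.
- **Disagreement:** the base plate measured about 41° in yaw and the bore about 51.5°, although the description says they share axes. I used the bore's angle, and both cartridges went in with little side force (under about 3 N).

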